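Start the ink grinder on its fast setting

ROBOT

A 6-joint arm with a two-finger parallel gripper is mounted at the origin on the work surface. World frame = base frame: x ahead of the robot, y to its left, z up, the work surface at z = 0. Lengths are in m, angles in rad, forces in N, time in s.
With the tool pointing down it reaches from about 0.4 to 0.825 m from the base axis. Payload 7 kg.
Tool frame: the origin (TCP) lies between the finger pads; the fingertips stand 8 mm ahead of it and the grasp point (between the pads) lies 11 mm behind it (arm.finger_overhang is the distance from the TCP to the fingertips, in m); z points along the fingers, y is the line along which they close (so a half turn about z gives the same grasp; the last joint's range is limited). The gripper opens to 88 mm and grips with 3 to 60 N. Pads are 19 mm wide; open, the fingers measure 130 mm over their backs; the gripper's body (78 mm by 193 mm) begins 47 mm behind the grasp point.
Start: joints at [0.288, 0.359, 0.012, 0, -1.224, -0.288], TCP at [0.675, -0, 0.235] pointing down, gripper open.
Joint ranges: [-3.07, 3.07], [-1.43, 2.12], [-1.02, 1.25], [-3.03, 1.67], [-3.05, -0], [-3.03, 3.03]. Speed limits (rad/s): [2.39, 2.39, 3.01, 3.14, 3.14, 3.14].

INTERFACE

Orientations are given as [roll, pitch, yaw] about the fixed x, y, z axes, in that order (R = Rz(yaw) Ry(pitch) Rx(roll)).
In Python, from station import arm gives the robot as it stands.
- The arm moves only by the tool move_arm, never from a script. Its argument "rows" is text: rows parted by semicolons, each of 7 numbers parted by spaces: the turn, a rotation vector about the tool's x, y, z in degrees, then the shift along the tool's x, y, z in m, then the finger opening in m, from 0 to 0.0876. A call has 1 to 8 rows; each row shifts and turns the commanded pose from where the row before left it, along the tool's axes as they then stand; what a row does not reach is not made up. A row lasts 1/8 s, in which the tool goes at most 62.5 mm and 10.7 degrees, less where a joint would pass 70% of its speed; a pose out of reach is approached as far as the arm can. A call is refused whole if a number of a shift passes 0.0625 or a number of a turn 10.7, either way. A call with a gripper value outside its range is refused whole. The fingers move at their own pace and stop on an object; "squeeze" is the grip in N (left out, the last holds). Time passes only in rows, so rows that do not move let the fingers close. It gives the time, the measured TCP pose, the force, the opening and the grip force at its end, in the units of the state.
- arm.get_state(): the state, without advancing time (a new reading comes with each control period).
- arm.grab_frame(name): name is "scene" or "side" or "wrist"; returns (picture, depth): 420x560x3 uint8, blue, green, red; 420x560 float32, m along the optical axis (not along the pixel's ray), 0 where there is no reading.
- arm.camera_model(name): a dict with "mtx" (3x3 intrinsics, pixels), "k1" (the pictures are not rectified: a ray, as slopes to the right and down, at radius r is drawn at 1 + k1 r^2 times it, then the intrinsics apply), "camera_from_world" (4x4, takes a point from world to camera coordinates); the wrist camera has in their place "mount" (4x4, takes a point from camera to tool coordinates, whose origin is the TCP and whose axes are the flange's). Camera axes: x right, y down, z forward; pixel columns grow to the right and rows downward; lengths in m; the calibration is good to about 2 mm. A picture is of the moment at which its call begins: read the wrist's pose just before it. camera_model takes no time and is no camera call.
- arm.job_done(): hands the job in; it is judged then, once.
The state is a dict: "t": time; "q": joint angles; "qd": joint speeds; "joint_efforts": joint torques, N m; "eef_pos": TCP position; "ee_rot": TCP orientation; "force": force on the tool from outside, world axes, zero at the start; "moment": the same for the moment, N m; "width": finger opening in m; "gripper_force": force on a finger pad.
Only numpy, scipy, OpenCV 4.12 (cv2) and the standard library are available. Lean on these libraries where they do the work, as an engineer would, in place of code of your own. Each camera call takes 0.05 s, during which the arm holds its last target. There are 200 camera calls.

TASK

Get the ink grinder going: push the round inkstone along its bed until it rests against the back stop, and only then push the red speed lever on the control box away from off, past the first click (slow), all the way to its far stop (fast). Push with the fingers only: do not lift the inkstone, and leave the water pot, the seal and the paperweight where they are. Finish with the hand clear of everything.

Things in the scene. Friction and masses are not known exactly. Their poses are not given: they have to be found in the camera images.
- grinder: Ink grinder, fixed. Origin on the table top under the centre of the inkstone when home; x points along the bed to the back stop, y left, z up. Grey bed, top at 10 mm, x -150 to +75 mm, 156 mm wide. Two aluminium guides, x -115 to +70 mm, 128 mm apart inside, tops at 24 mm.
- stop (a point): Middle of the front face of the black rubber back stop, at grinder x = +60 mm, 21 mm above the table; the stop is 148 mm wide, its top at 32 mm. Behind it stands a green column (grinder x 73 to 133 mm, 46 mm wide, 137 mm tall).
- stick_end (a point): Bottom of the black hanging ink stick (13 mm square), at grinder x = +38 mm, 44 mm above the table. The arm that holds it (30 mm wide, 97 to 119 mm above the table) reaches from the column forward to grinder x = +25 mm.
- inkstone: Loose round dark inkstone, 120 mm across, 28 mm tall, hollowed 11 mm deep inside an 11 mm rim; about 0.6 kg, slides at about 2 to 6 N. Origin at the centre of its underside, on the bed 10 mm above the table. Starts between the guides, drawn out towards the open front: its origin at grinder x = -75 to -35 mm. Fully home it is at x = 0 and touches the back stop.
- control: White speed control box, fixed, 130 x 84 mm, 57 mm tall, left or right of the grinder. Origin at the centre of its underside, z up; the red lever slides along its +x in a slot on its centre line (y = 0). Dots beside the slot mark the lever's places: one white (off, x = -30 mm), one yellow (slow, x = 0), two red (fast, x = +30 mm).
- lever_top (a point): Centre of the top face of the red speed lever, 101 mm above the table; moves with the lever. The lever is a paddle 14 mm thick along its travel and 32 mm wide, reaching from 65 to 101 mm above the table.
- speed_lever (a joint): Travel of the lever along the control box's +x, in m: 0 = off (start), 0.030 = slow (first click; it lies loose there between about 0.021 and 0.039), 0.060 = fast (end stop). A spring catch holds it in each place: about 6 N takes it over the hump at 0.010 out of off, and again over the hump at 0.050 out of slow; past about 0.053 it snaps to the fast stop, left short of 0.047 it slips back to slow.
- water_pot: Blue jar with a white cap, 60 mm across, 75 mm tall, loose, on the side of the grinder where the control box is not; origin at the centre of its underside. Not to be moved.
- seal: Loose amber-coloured stone seal, 26 mm square, 58 mm tall, standing just beyond the far end of the control box, 95 to 105 mm from the box's origin along its +x; origin at the centre of its underside. Not to be moved.
- paperweight: Loose dark wooden bar 120 x 28 x 16 mm with a small brass knob (14 mm across, top at 28 mm), lying crosswise just beyond the water pot; origin at the centre of its underside, x along the bar. Not to be moved.
Not all that is in view belongs to the job. There is more than one size of the inkstone; the one meant has the size given above.

How it is judged:
By the outcome, as a careful person would: the job done as asked, in the order asked, and still so for the second after the job is handed in, with the robot touching nothing.
It also fails if it takes over 64 s, if anything falls off the work surface, if the arm or the gripper's body presses on something with over 40 N, if the wrist force passes 120 N, or if a joint passes its speed limit or range.

## Working session

There is one attempt and no reset: what is moved stays moved. The work goes in short steps, Python scripts to look and compute and a tool call to move; the robot and the scene stay as the last step left them, time stands still between calls to the robot, and variables do not carry over. Pictures are saved under pics/ and viewed, at most 10 in all, crops included, and the job is handed in when it is done.

Besides the shell and the picture viewer there is one more tool, called as name(argument=value, ...) on one line, values as JSON. move_arm: Moves the arm, as the interface text tells. Its arguments: {"type":"object","properties":{"rows":{"type":"string"},"squeeze":{"type":"number"}},"required":["rows"]}

```bash
mkdir -p pics; cat > h.py <<'E'
import numpy as np, cv2
from station import arm
def w(name,u,v,d=None,z=None,T=None):
    m=arm.camera_model(name);K=np.array(m["mtx"]);k=m["k1"]
    p=np.array([(u-K[0,2])/K[0,0],(v-K[1,2])/K[1,1]]);s=p.copy()
    for _ in range(20): s=p/(1+k*(s@s))
    C=np.linalg.inv(np.array(m["camera_from_world"])) if T is None else T
    r=C[:3,:3]@np.array([s[0],s[1],1]);o=C[:3,3]
    t=d if d is not None else (z-o[2])/r[2]
    return o+t*r
E
python3 - <<'E'
from h import *
for n in ("scene","side"):
    p,d=arm.grab_frame(n);cv2.imwrite(f"pics/{n}0.png",p);np.save(n+"0.npy",d)
s=arm.get_state();print(s["t"],s["eef_pos"],s["ee_rot"],s["force"])
E
```

```text
0.1 [ 6.74564353e-01 -7.93719605e-06  2.33703099e-01] [ 3.14005755e+00 -1.49158402e-04 -1.57086560e+00] [ 0.42474368 -0.09909581 -0.92012034]
```

View pics/scene0.png

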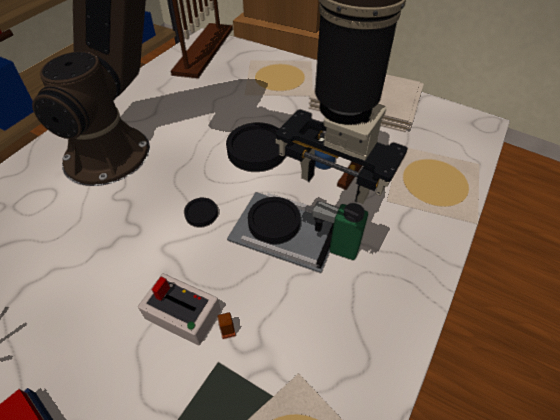

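View pics/side0.png

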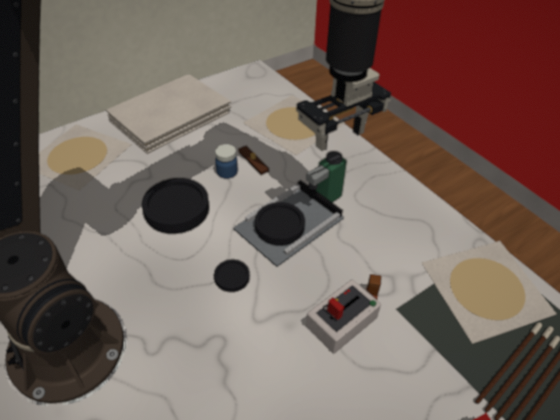

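The scene picture shows three round dark stones: a large one at (258,146), a small one at (201,211), and one on the bed at (274,219). The bed stone is the one meant. The control box is at (180,305) with its red lever at (160,288), the seal at (227,325), the column at (349,231), and the pot behind the gripper at (322,160).

```bash
python3 - <<'E'
from h import *
p=cv2.imread("pics/scene0.png")
c=p[180:345,130:390]; cv2.imwrite("pics/c1.png",cv2.resize(c,(780,495),interpolation=cv2.INTER_CUBIC))
q=cv2.imread("pics/side0.png")
c=q[140:350,200:400]; cv2.imwrite("pics/c2.png",cv2.resize(c,(570,600),interpolation=cv2.INTER_CUBIC))
E
```

```text
(no output)
```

View pics/c1.png

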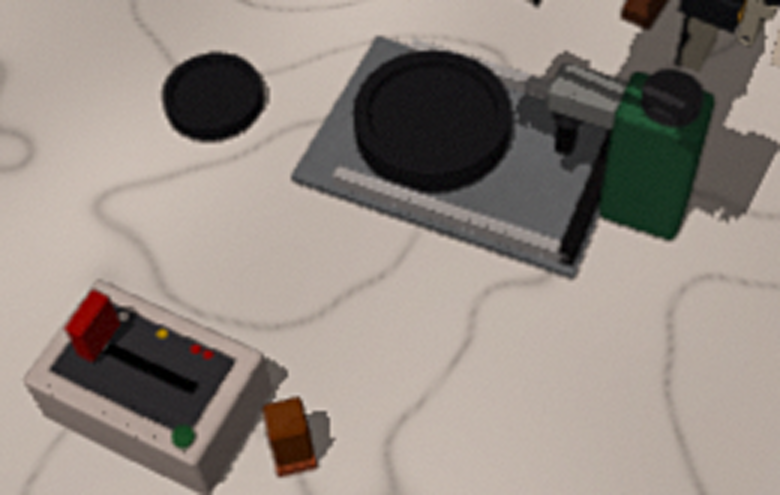

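View pics/c2.png

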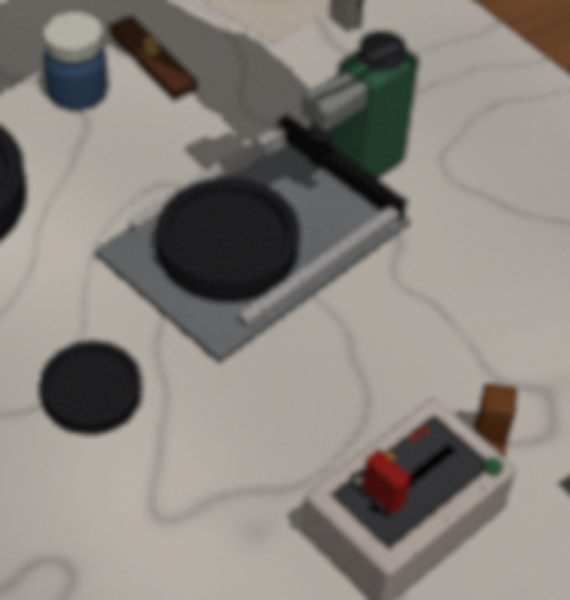

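```bash
python3 - <<'E'
from h import *
S=lambda x,y,z:w("scene",130+x/3,180+y/3,z=z)
D=lambda x,y,z:w("side",200+x/2.85,140+y/2.857,z=z)
for n,a,b,z in [("bedFL",(378,38),(97,252),.01),("bedFR",(294,180),(220,357),.01),("bedBR",(576,270),(408,225),.01),
 ("stoneC",(433,115),(228,234),.038),("stoneL",(355,115),(156,234),.038),("stoneR",(513,115),(299,234),.038),("box1",(97,282),(433,402),.057),("box2",(262,353),(513,466),.057),("box3",(205,460),(385,548),.057),("box4",(27,380),(303,498),.057),
 ("slotend",(195,387),(450,451),.057),("sealtop",(285,404),(499,390),.058),("levtop",(105,297),(386,468),.101)]:
    print(n,np.round(S(*a,z),3),np.round(D(*b,z),3))
print(arm.camera_model("wrist")["mount"].__str__())
E
```

```text
bedFL [0.448 0.083 0.01 ] [0.441 0.08  0.01 ]
bedFR [ 0.472 -0.07   0.01 ] [ 0.464 -0.069  0.01 ]
bedBR [ 0.688 -0.033  0.01 ] [ 0.678 -0.042  0.01 ]
stoneC [0.541 0.017 0.038] [0.529 0.015 0.038]
stoneL [ 0.491 -0.013  0.038] [0.48  0.048 0.038]
stoneR [0.593 0.047 0.038] [ 0.577 -0.018  0.038]
box1 [ 0.432 -0.23   0.057] [ 0.547 -0.22   0.057]
box2 [ 0.556 -0.215  0.057] [ 0.558 -0.294  0.057]
box3 [ 0.569 -0.29   0.057] [ 0.443 -0.294  0.057]
box4 [ 0.441 -0.307  0.057] [ 0.421 -0.231  0.057]
slotend [ 0.535 -0.256  0.057] [ 0.53  -0.259  0.057]
sealtop [ 0.589 -0.236  0.058] [ 0.594 -0.24   0.058]
levtop [ 0.47  -0.25   0.101] [ 0.461 -0.265  0.101]
[[-6.01146237e-04 -9.66631999e-01 -2.56168338e-01  6.83389004e-02]
 [ 9.99999549e-01 -3.92635750e-04 -8.65101783e-04 -9.81786621e-04]
 [ 7.35654218e-04 -2.56168743e-01  9.66631799e-01 -1.50447983e-01]
 [ 0.00000000e+00  0.00000000e+00  0.00000000e+00  1.00000000e+00]]
```

move_arm(rows="0 0 10 0 0 0 0; 0 0 10 0 0 0 0; 0 0 10 0 0 0 0; 0 0 10 0 0 0 0; 0 0 10 0 0 0 0; 0 0 10 0 0 0 0; 0 0 10 0 0 0 0; 0 0 10.5 0 0 0 0", squeeze=10)

```text
t: 1.1
eef_pos: [0.6747, -0.0, 0.234]
ee_rot: [3.142, -0.001, -2.982]
force: [0.5, -0.5, -0.1]
width: 0.0134
gripper_force: 0.0
```

move_arm(rows="0 0 0 0.045 0.0086 0 0; 0 0 0 0.045 0.0086 0 0; 0 0 0 0.045 0.0086 0 0; 0 0 0 0.045 0.0086 0 0; 0 0 0 0.045 0.0086 0 0; 0 0 0 0 0 0 0; 0 0 0 0 0 0 0")

```text
t: 1.98
eef_pos: [0.4462, 0.0054, 0.2349]
ee_rot: [3.141, 0.001, -2.975]
force: [0.2, -1.2, -0.4]
width: 0.0003
gripper_force: 0.0
```

```bash
python3 - <<'E'
from h import *
s=arm.get_state();print(s["t"],s["eef_pos"],s["ee_rot"],s["width"],s["force"])
p,d=arm.grab_frame("wrist");cv2.imwrite("pics/w1.png",p)
E
```

```text
1.975 [0.44624553 0.00543757 0.23492819] [ 3.14138318e+00  1.06578534e-03 -2.97526704e+00] 0.00030608937770630634 [ 0.22003358 -1.18749498 -0.42847718]
```

View pics/w1.png

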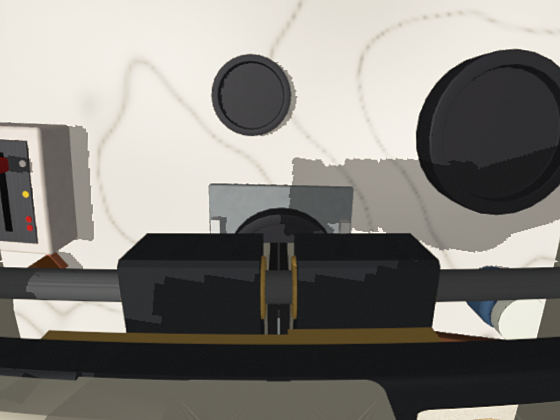

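The wrist view shows the bed's front edge from (209,185) to (353,186), level and centred on the fingers at column 280. The stone is between the guides at (281,225). The small and large decoys lie nearer the robot at (252,95) and (510,130).

```bash
python3 - <<'E'
from h import *
from scipy.spatial.transform import Rotation as R
T=np.eye(4);T[:3,:3]=R.from_euler('xyz',[3.14138,.00107,-2.97527]).as_matrix();T[:3,3]=[.44625,.00544,.23493]
M=T@np.array(arm.camera_model("wrist")["mount"])
for u,v,z in [(209,184,.01),(353,186,.01),(281,208,.038),(2,125,.057),(40,125,.057),(66,258,.057),(22,163,.057),(25,194,.057),(29,223,.057),(7,230,.057)]: print(u,v,np.round(w("wrist",u,v,z=z,T=M),4))
E
```

```text
209 184 [ 0.4656 -0.066   0.01  ]
353 186 [0.4424 0.086  0.01  ]
281 208 [0.4716 0.0127 0.038 ]
2 125 [ 0.4301 -0.261   0.057 ]
40 125 [ 0.4248 -0.2223  0.057 ]
66 258 [ 0.5545 -0.1949  0.057 ]
22 163 [ 0.4635 -0.2404  0.057 ]
25 194 [ 0.4939 -0.2376  0.057 ]
29 223 [ 0.5235 -0.234   0.057 ]
7 230 [ 0.5353 -0.2584  0.057 ]
```

move_arm(rows="0 0 0 0 0.003 0.05 0; 0 0 0 0 0 0.05 0; 0 0 0 0 0 0.05 0; 0 0 0 0 0 0.035 0; 0 0 0 0 0 0.018 0; 0 0 0 0 0 0.002 0; 0 0 0 0 0 0 0")

```text
t: 2.9
eef_pos: [0.4461, 0.0083, 0.0296]
ee_rot: [-3.141, -0.0, -2.976]
force: [0.1, 0.5, 0.3]
width: 0.0006
gripper_force: 0.0
```

move_arm(rows="0 0 0 -0.005 0 0 0; 0 0 0 -0.005 0 0 0; 0 0 0 -0.005 0 0 0; 0 0 0 -0.005 0 0 0; 0 0 0 -0.005 0 0 0; 0 0 0 -0.005 0 0 0; 0 0 0 -0.005 0 0 0; 0 0 0 -0.005 0 0 0")

```text
t: 3.9
eef_pos: [0.4822, 0.0136, 0.029]
ee_rot: [-3.141, -0.006, -2.977]
force: [-8.0, -1.7, 6.0]
width: 0.0004
gripper_force: 4.0
```

move_arm(rows="0 0 0 -0.005 0 0 0; 0 0 0 -0.005 0 0 0; 0 0 0 -0.005 0 0 0; 0 0 0 -0.005 0 0 0; 0 0 0 -0.005 0 0 0; 0 0 0 -0.005 0 0 0; 0 0 0 -0.005 0 0 0; 0 0 0 -0.005 0 0 0")

```text
t: 4.9
eef_pos: [0.5217, 0.0204, 0.029]
ee_rot: [-3.141, -0.006, -2.977]
force: [-7.9, -0.3, 6.0]
width: 0.0003
gripper_force: 3.9
```

move_arm(rows="0 0 0 -0.002 0 0 0; 0 0 0 -0.002 0 0 0; 0 0 0 -0.002 0 0 0; 0 0 0 0 0 0 0")

```text
t: 5.4
eef_pos: [0.528, 0.0215, 0.029]
ee_rot: [-3.141, -0.005, -2.976]
force: [-5.6, -1.0, 4.2]
width: 0.0004
gripper_force: 3.1
```

move_arm(rows="0 0 0 -0.002 0 0 0; 0 0 0 -0.002 0 0 0; 0 0 0 0 0 0 0")

```text
t: 5.78
eef_pos: [0.5316, 0.0221, 0.0289]
ee_rot: [-3.141, -0.005, -2.977]
force: [-7.6, -0.8, 5.5]
width: 0.0005
gripper_force: 3.7
```

move_arm(rows="0 0 0 -0.002 0 0 0; 0 0 0 0 0 0 0")

```text
t: 6.02
eef_pos: [0.5318, 0.022, 0.0287]
ee_rot: [-3.141, -0.008, -2.977]
force: [-12.5, 0.1, 9.9]
width: 0.0005
gripper_force: 6.6
```

move_arm(rows="0 0 0 -0.0015 0 0 0; 0 0 0 0 0 0 0")

```text
t: 6.28
eef_pos: [0.5319, 0.0219, 0.0286]
ee_rot: [-3.141, -0.011, -2.977]
force: [-17.8, 1.5, 14.3]
width: 0.0006
gripper_force: 8.9
```

The push stalled at TCP grinder x of about -71 mm with the force rising, so the stone is home. I'll back off, lift and check.

move_arm(rows="0 0 0 0.005 0 0 0; 0 0 0 0.015 0 0 0; 0 0 0 0.02 0 0 0; 0 0 0 0.02 0 0 0; 0 0 0 0 0 -0.045 0; 0 0 0 0 0 -0.045 0; 0 0 0 0 0 -0.045 0; 0 0 2.8 0 0 0 0")

```text
t: 7.28
eef_pos: [0.4804, 0.0144, 0.1684]
ee_rot: [3.14, 0.008, -3.025]
force: [0.1, -0.2, -1.1]
width: 0.0008
gripper_force: 0.0
```

```bash
python3 - <<'E'
from h import *
p,d=arm.grab_frame("scene");q,_=arm.grab_frame("side")
a=cv2.resize(p[175:345,130:390],(400,262*1),interpolation=cv2.INTER_CUBIC)
a=cv2.resize(p[180:280,215:385],(680,400),interpolation=cv2.INTER_CUBIC)
b=cv2.resize(q[150:250,225:355],(260,200),interpolation=cv2.INTER_CUBIC)
c=np.zeros((600,680,3),np.uint8);c[:400]=a;c[400:,:260]=b
cv2.imwrite("pics/chk.png",c);s=arm.get_state();print(s["t"],s["eef_pos"],s["ee_rot"])
E
```

```text
7.375 [0.47848203 0.01390433 0.16537557] [ 3.14063436e+00  2.32518357e-03 -3.02534601e+00]
```

View pics/chk.png

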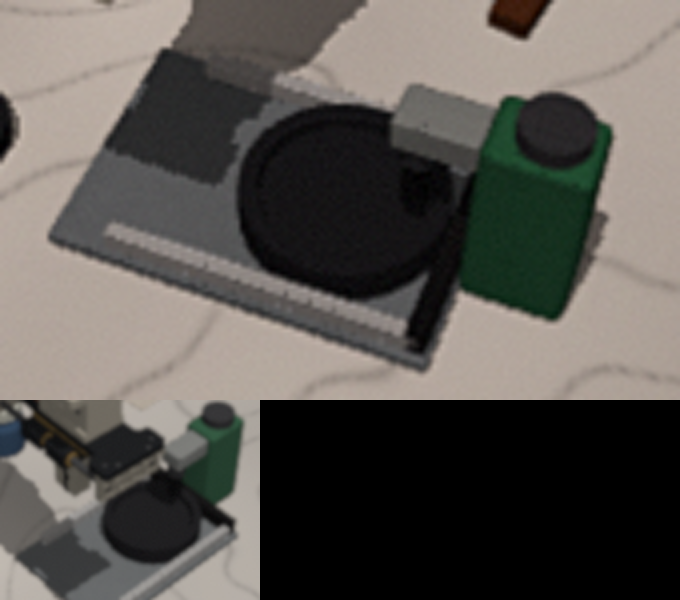

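The stone now touches the rubber stop at crop pixel (455,210), seated between the guides under the stick. Next is the lever.

move_arm(rows="0 0 0 0.014 -0.0454 0 0; 0 0 0 0.014 -0.0454 0 0; 0 0 0 0.014 -0.0454 0 0; 0 0 0 0.014 -0.0454 0 0; 0 0 0 0.014 -0.0454 0 0; 0 0 0 0.014 -0.0454 0 0; 0 0 0 0 0 0 0; 0 0 0 0 0 0 0")

```text
t: 8.38
eef_pos: [0.4262, -0.2665, 0.1638]
ee_rot: [3.141, -0.001, -3.025]
force: [0.4, 0.2, 0.5]
width: 0.0004
gripper_force: 0.0
```

```bash
python3 - <<'E'
from h import *
from scipy.spatial.transform import Rotation as R
s=arm.get_state();print(s["t"],s["eef_pos"],s["ee_rot"])
T=np.eye(4);T[:3,:3]=R.from_euler('xyz',s["ee_rot"]).as_matrix();T[:3,3]=s["eef_pos"]
np.save("T.npy",T)
p,d=arm.grab_frame("wrist");cv2.imwrite("pics/w2.png",p)
E
```

```text
8.375 [ 0.42620505 -0.26650252  0.16378963] [ 3.14100472e+00 -1.17444988e-03 -3.02515526e+00]
```

View pics/w2.png

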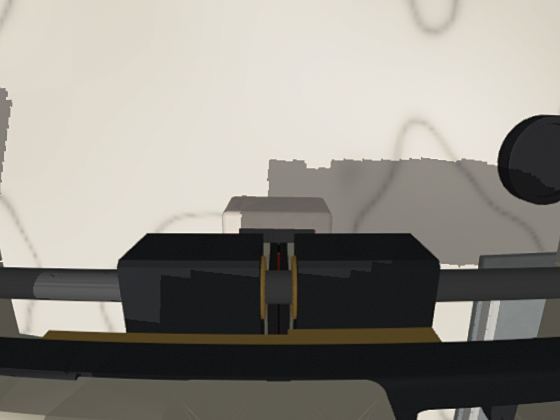

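The box front edge, (223,212) to (331,212), is level and centred on the fingers, with red lever visible between them at (278,262). Lowering behind the lever.

move_arm(rows="0 0 0 0 0 0.03 0; 0 0 0 0 0 0.03 0; 0 0 0 0 0 0.019 0; 0 0 0 0 0 0 0; 0 0 0 -0.005 0 0 0; 0 0 0 -0.005 0 0 0; 0 0 0 -0.005 0 0 0; 0 0 0 -0.005 0 0 0")

```text
t: 9.43
eef_pos: [0.4471, -0.2643, 0.0859]
ee_rot: [-3.141, 0.0, -3.025]
force: [-5.3, -1.5, 5.5]
width: 0.0004
gripper_force: 3.1
```

move_arm(rows="0 0 0 -0.005 0 0 0; 0 0 0 -0.005 0 0 0; 0 0 0 -0.005 0 0 0; 0 0 0 -0.005 0 0 0; 0 0 0 -0.005 0 0 0; 0 0 0 -0.005 0 0 0; 0 0 0 -0.005 0 0 0")

```text
t: 10.3
eef_pos: [0.4819, -0.2601, 0.0855]
ee_rot: [3.142, -0.0, -3.025]
force: [-0.8, -0.9, 0.0]
width: 0.0007
gripper_force: 0.7
```

move_arm(rows="0 0 0 -0.005 0 0 0; 0 0 0 -0.005 0 0 0; 0 0 0 -0.005 0 0 0; 0 0 0 -0.003 0 0 0; 0 0 0 0 0 0 0")

```text
t: 10.92
eef_pos: [0.4978, -0.2584, 0.0856]
ee_rot: [3.141, -0.003, -3.025]
force: [-5.8, -0.7, 3.3]
width: 0.0006
gripper_force: 3.0
```

move_arm(rows="0 0 0 -0.002 0 0 0; 0 0 0 -0.002 0 0 0; 0 0 0 0 0 0 0")

```text
t: 11.3
eef_pos: [0.5027, -0.2579, 0.0856]
ee_rot: [-3.142, -0.001, -3.025]
force: [-2.8, -2.4, 1.2]
width: 0.0009
gripper_force: 2.0
```

move_arm(rows="0 0 0 -0.002 0 0 0; 0 0 0 0 0 0 0")

```text
t: 11.55
eef_pos: [0.5055, -0.2575, 0.0856]
ee_rot: [-3.141, 0.0, -3.025]
force: [-2.4, -1.5, 0.5]
width: 0.0003
gripper_force: 1.1
```

move_arm(rows="0 0 0 -0.002 0 0 0; 0 0 0 0 0 0 0")

```text
t: 11.8
eef_pos: [0.5065, -0.2572, 0.0856]
ee_rot: [3.141, -0.002, -3.025]
force: [-5.5, -2.6, 3.7]
width: 0.0003
gripper_force: 3.0
```

move_arm(rows="0 0 0 -0.002 0 0 0; 0 0 0 0 0 0 0")

```text
t: 12.05
eef_pos: [0.5067, -0.2572, 0.0856]
ee_rot: [3.141, -0.005, -3.025]
force: [-11.1, -3.5, 8.3]
width: 0.0004
gripper_force: 5.8
```

Stalled at the far stop. Backing off, lifting, and moving clear.

move_arm(rows="0 0 0 0.005 0 0 0; 0 0 0 0.012 0 0 0; 0 0 0 0.015 0 0 0; 0 0 0 0 0 0 0; 0 0 0 0 0 -0.04 0; 0 0 0 0 0 -0.05 0; 0 0 0 0 0 -0.05 0; 0 0 0 0 0 -0.02 0")

```text
t: 13.05
eef_pos: [0.4789, -0.2611, 0.2493]
ee_rot: [-3.139, 0.005, -3.024]
force: [-0.1, -0.7, -1.3]
width: 0.0004
gripper_force: 0.0
```

move_arm(rows="0 0 0 0 0.05 0 0; 0 0 0 0 0.05 0 0; 0 0 0 0 0.04 0 0; 0 0 0 0 0 0 0; 0 0 0 0 0 0 0")

```text
t: 13.68
eef_pos: [0.4615, -0.1215, 0.2458]
ee_rot: [-3.141, 0.001, -3.024]
force: [0.3, 0.3, 0.8]
width: 0.0
gripper_force: 0.0
```

```bash
python3 - <<'E'
from h import *
p,d=arm.grab_frame("scene");q,_=arm.grab_frame("side")
a=cv2.resize(p[130:350,130:390],(709,600),interpolation=cv2.INTER_CUBIC)
cv2.imwrite("pics/end.png",a);cv2.imwrite("pics/end2.png",cv2.resize(q[130:350,200:400],(545,600),interpolation=cv2.INTER_CUBIC));s=arm.get_state();print(s["t"],s["eef_pos"],s["force"])
E
```

```text
13.775 [ 0.46134615 -0.12220515  0.24553163] [0.57867717 0.10244246 0.25626105]
```

View pics/end.png

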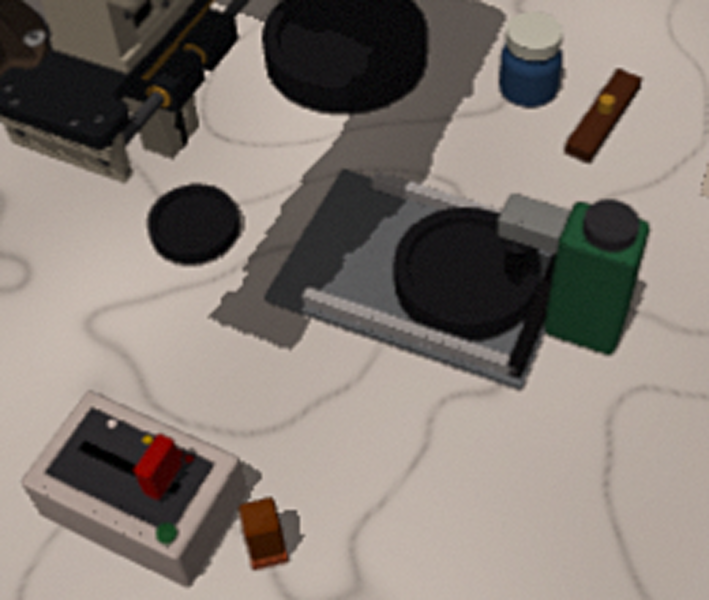

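View pics/end2.png

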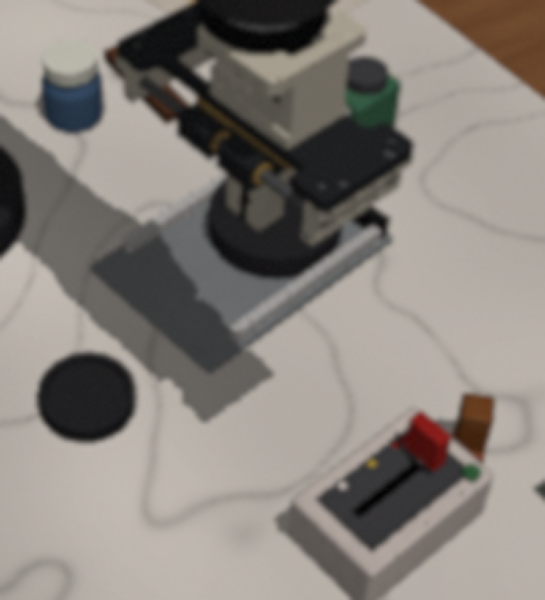

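The stone is home, and the seal, pot and paperweight look undisturbed. The lever is at the red dots, with its top at side-crop pixel (432,427). I'll measure it once.

```bash
python3 - <<'E'
from h import *
a=w("side",200+432/2.725,130+427/2.727,z=.101);b=w("side",200+386/2.85,140+461/2.857,z=.101)
c=w("scene",130+166/2.727,130+445/2.727,z=.101);e=w("scene",130+105/3,180+297/3,z=.101)
print(a,b,a-b,c,e,c-e)
E
```

```text
[ 0.52351092 -0.2595917   0.101     ] [ 0.46489155 -0.26067931  0.101     ] [0.05861936 0.00108761 0.        ] [ 0.52894232 -0.24853693  0.101     ] [ 0.46985111 -0.25045173  0.101     ] [0.05909121 0.0019148  0.        ]
```

Lever travel measures about 59–60 mm, so it is at fast.

```bash
python3 -c "
from station import arm
print(arm.job_done())"
```

```text
the job is handed in; nothing more can be done
None
```

The inkstone was pushed home against the back stop first, then the lever to its fast stop (about 59 mm of travel measured); in the last pictures the pot, seal and paperweight looked unmoved, and I handed the job in at about 13.8 s with the hand clear.

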